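Pop open the touch-latch spice cabinet

ROBOT

A 7-joint arm with a two-finger parallel gripper is mounted at the origin on the work surface. World frame = base frame: x ahead of the robot, y to its left, z up, the work surface at z = 0. Lengths are in m, angles in degrees, forces in N, time in s.
With the tool pointing down it reaches from about 0.35 to 0.9 m from the base axis. Payload 19.9 kg.
Tool frame: the origin (TCP) lies at the very end of the fingers, on their centre line; the grasp point (between the pads) lies 19 mm behind it; z points along the fingers, y is the direction in which the jaws open and shut (so a half turn about z gives the same grasp; the last joint's range is limited). The gripper opens to 94 mm and grips with 3 to 60 N. Pads are 16 mm wide; open, the fingers measure 119 mm over their backs; the gripper's body (75 mm by 177 mm) begins 78 mm behind the grasp point.
Start: joints at [69.013, 23.915, -0.59, 92.452, 0.269, 63.638, -3.037], TCP at [0.199, -0.592, 0.205] pointing down, gripper open.
Joint ranges: [-161.28, 161.28], [-22.2, 115.67], [-73.04, 71.86], [3.21, 147.25], [-68.34, 248.33], [10.77, 114.83], [-161.83, 161.83]. Speed limits (degrees/s): [108.29, 108.29, 136.94, 136.94, 172.46, 172.46, 172.46].

INTERFACE

Orientations are given as [roll, pitch, yaw] about the fixed x, y, z axes, in that order (R = Rz(yaw) Ry(pitch) Rx(roll)).
In Python, from rig import arm, claw, planner, sensors, camera, calibration gives the robot as it stands. Calls block until the motion is done:
- arm.reach(position, orientation): joint-space move of the TCP to a pose.
- arm.movel(position, ori=None, feed=0.15): straight line of the TCP; ori=None keeps the orientation; feed is the mean speed in m/s.
- arm.set_joints(angles): joint-space move.
- claw.gripper_open() and claw.clamp(squeeze=None): open the fingers fully, or close them until they stop; squeeze is the grip in N (None keeps the last).
- arm.hold(seconds).
- planner.solve_ik(position, orientation): joint angles nearest the present ones, or None.
- sensors.observe(): the state.
- camera(name): name is "scene" or "top"; returns (picture, depth): 420x560x3 uint8, blue, green, red; 420x560 float32, m along the optical axis (not along the pixel's ray), 0 where there is no reading.
- calibration(name): a dict with "mtx" (3x3 intrinsics, pixels), "world_from_camera" (4x4, takes a point from camera to world coordinates). Camera axes: x right, y down, z forward; pixel columns grow to the right and rows downward; lengths in m; the calibration is good to about 2 mm. A picture is of the moment at which its call begins. calibration takes no time and is no camera call.
A pose or a line that the arm cannot do raises arm.PlanningError and nothing moves.
- arm.sign_off(): hands the job in, once; it reports no verdict.
The state is a dict: "clock": time; "qpos": joint angles; "qd": joint speeds; "joint_efforts": joint torques, N m; "eef_pos": TCP position; "eef_rot": TCP orientation; "contact_force": force on the tool from outside, world axes, zero at the start; "wrist_torque": the same for the moment, N m; "grip_width": finger opening in m.
Only numpy, scipy, OpenCV 4.12 (cv2) and the standard library are available. Lean on these libraries where they do the work, as an engineer would, in place of code of your own. Each camera call takes 0.05 s, during which the arm holds its last target.

TASK

Open the lid of the low spice cabinet that the small steel tin is standing on. First push the tin sideways with your fingers, without picking it up or tipping it, until it stands wholly on the marble slab in the middle of the cabinet; then press down on the front edge of the lid it stood on until the catch lets go, and take your hand away so that the spring lifts the lid ajar. Leave the other lid shut with its mug on it, and leave everything else on the worktop where it is.

Things in the scene. Friction and masses are not known exactly. Their poses are not given: they have to be found in the camera images.
- chest: low cream wooden spice cabinet fixed on the worktop, 200 deep (its x) by 474 wide (its y) by 100 mm high. Origin at the centre of its underside; x to its back (away from the robot at yaw 0), y to its left, z up. Its top, inside a fixed rim about 12 mm wide, has three fields: left lid, marble slab, right lid, centres at y = +150, 0, -150 mm. A finger may pass just above the rim
- slab (a point): centre of the top face of the pale marble slab between the lids, 178 (x) by 150 mm (y), fixed, 98.5 mm above the worktop (1.5 mm lower than the shut lids); axes as the cabinet's
- left_lid (a joint): swing of the left lid (+y) in rad: 0 shut, + is front edge up. About 4 N down on the front edge sinks it up to 6 mm (-0.04, a stop); by 4 mm the catch under that edge lets go and, as the finger withdraws upward, the spring lifts the lid within 0.5 s to 0.30 (a stop; front edge 52 mm up). Nearer the hinges takes more force. It does not re-latch. The tin or mug alone cannot release it
- right_lid (a joint): swing of the right lid (-y side of the cabinet), built and working like the left one
- left_lid_press (a point): a good place to press: on the left lid's top, 26 mm behind the middle of its free front edge; moves with the lid. The lid is a flush flat panel without handle, 176 deep (x) by 146 wide by 12 mm thick, top 100 mm above the worktop when shut, free edge at the cabinet's front (x = -88 mm), two small bronze hinges on its back edge (x = +88 mm)
- right_lid_press (a point): the same point of the right lid
- tin_center (a point): centre, half-way up, of the small round steel tin (closed, 66 mm across, 60 mm high, about 0.2 kg, loose); at the start it stands upright on one of the two lids
- mug_in (a point): centre of the inner floor of a white ceramic mug with a handle (76 mm across, 85 mm high, loose), which stands on the other lid, not to be moved
- salt: white salt shaker, 38 mm across, 68 mm high, loose on the worktop in front of the cabinet; origin under its centre; bystander
- pepper: dark wooden pepper shaker, 40 mm across, 76 mm high, loose on the worktop in front of the cabinet; origin under its centre; bystander
- oil: amber oil bottle, 60 mm across, 200 mm high, loose on the worktop to the left; origin under its centre; bystander
- jar: glass jar with steel cap, 72 mm across, 110 mm high, loose on the worktop to the right; origin under its centre; bystander

How it is judged (in metres and radians):
On the way, in this order (a step that is already met when the one before it is completed fails the run):
1. the tin stands upright and wholly on the marble slab, at rest, with both lids still shut (y of tin_center in the frame of slab between -0.042 and 0.042 m and x of tin_center in the frame of slab between -0.065 and 0.065 m and z of tin_center in the frame of slab between 0.022 and 0.038 m and angle between tin_center's own z axis and vertical below 0.1 rad and linear speed of tin below 0.02 m/s and value of joint each of left_lid, right_lid below 0.03 rad), for 0.2 s.
2. the lid on which the tin stood has sprung ajar (((y of mug_in in the frame of chest below 0 m and value of joint left_lid above 0.22 rad and value of joint right_lid below 0.03 rad) or (y of mug_in in the frame of chest above 0 m and value of joint right_lid above 0.22 rad and value of joint left_lid below 0.03 rad))), for 0.2 s.
At the end, for the whole second after the job is handed in: The lid on which the tin stood is ajar (above 0.22 rad), the other lid is shut (below 0.03 rad), the tin stands upright and at rest wholly on the marble slab (within 42 mm of its centre line across, 65 mm along), and the mug is within 20 mm of where it stood (((y of mug_in in the frame of chest below 0 m and value of joint left_lid above 0.22 rad and value of joint right_lid below 0.03 rad) or (y of mug_in in the frame of chest above 0 m and value of joint right_lid above 0.22 rad and value of joint left_lid below 0.03 rad)) and y of tin_center in the frame of slab between -0.042 and 0.042 m and x of tin_center in the frame of slab between -0.065 and 0.065 m and z of tin_center in the frame of slab between 0.022 and 0.038 m and angle between tin_center's own z axis and vertical below 0.1 rad and linear speed of tin below 0.02 m/s and distance of mug_in from where it was at the start of the episode below 0.02 m); the robot touches nothing.
It fails at once if the tin is lifted off the cabinet (z of tin_center in the frame of slab above 0.046 m).
It fails at once if the tin is tipped over or falls off the cabinet (angle between tin_center's own z axis and vertical above 0.35 rad or z of tin_center in the frame of slab below 0 m).
It fails at once if the lid with the mug springs open ((y of mug_in in the frame of chest below 0 m and value of joint right_lid above 0.1 rad) or (y of mug_in in the frame of chest above 0 m and value of joint left_lid above 0.1 rad)).
It fails at once if the mug is pushed or lifted more than 20 mm (distance of mug_in from where it was at the start of the episode above 0.02 m).
It fails at once if something else on the worktop is moved more than 30 mm (distance of any of salt, pepper, oil, jar from where it was at the start of the episode above 0.03 m).
It also fails if it takes over 43 s, if anything falls off the work surface, if the arm or the gripper's body presses on something with over 40 N, if the wrist force passes 120 N, or if a joint passes its speed limit or range.

## Working session

There is one attempt and no reset: what is moved stays moved. The work goes in short steps, each a Python script; the robot and the scene stay as the last script left them, time stands still between calls to the robot, and variables do not carry over. Pictures are saved under pics/ and viewed, and the job is handed in when it is done.

```bash
ls; mkdir -p pics; python3 - <<'E'
from rig import *
import cv2,numpy as np
for n in ("scene","top"):
    p,d=camera(n); cv2.imwrite(f"pics/{n}0.png",p); np.save(f"{n}0.npy",d)
    c=calibration(n); print(n,np.round(c["mtx"],1).tolist(),np.round(c["world_from_camera"],3).tolist())
print(sensors.observe())
E
```

```text
pics
scene [[526.6, 0.0, 272.0], [0.0, 526.6, 209.6], [0.0, 0.0, 1.0]] [[-0.564, 0.519, -0.642, 1.52], [0.825, 0.368, -0.428, 0.692], [0.014, -0.772, -0.636, 1.066], [0.0, 0.0, 0.0, 1.0]]
top [[455.8, 0.0, 281.7], [0.0, 455.8, 213.2], [0.0, 0.0, 1.0]] [[-0.064, -0.976, 0.208, 0.294], [-0.998, 0.064, -0.011, 0.013], [-0.002, -0.208, -0.978, 1.229], [0.0, 0.0, 0.0, 1.0]]
{'clock': 0.1, 'qpos': array([69.01286162, 23.94412521, -0.58953154, 92.4817676 ,  0.26902072,
       63.64028145, -3.03708063]), 'qd': array([-0.11375007,  0.05124493, -0.00989524, -0.03235176,  0.06547747,
        0.05359004, -0.02753439]), 'joint_efforts': array([ 1.65659432e-03, -8.52581692e+01,  6.40952457e-01, -4.26695681e+01,
       -4.88462497e-02,  1.62701088e-02,  1.38658520e-04]), 'eef_pos': array([ 0.19931657, -0.59199585,  0.20489555]), 'eef_rot': array([-1.79935378e+02,  5.08938385e-03,  1.86085801e+01]), 'contact_force': array([-0.25665459, -0.51574061, -0.62695659]), 'wrist_torque': array([0.0401665 , 0.0309927 , 0.03456344]), 'grip_width': 0.09378853934173893}
```

View pics/scene0.png

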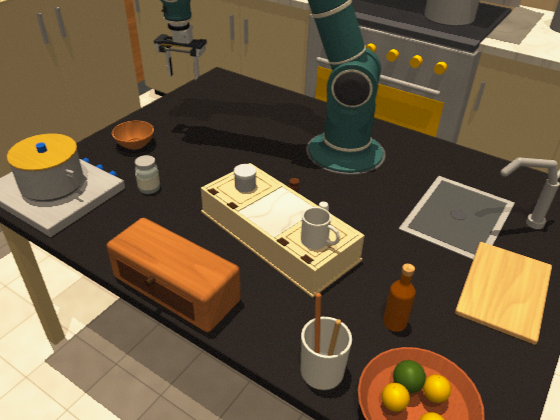

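View pics/top0.png

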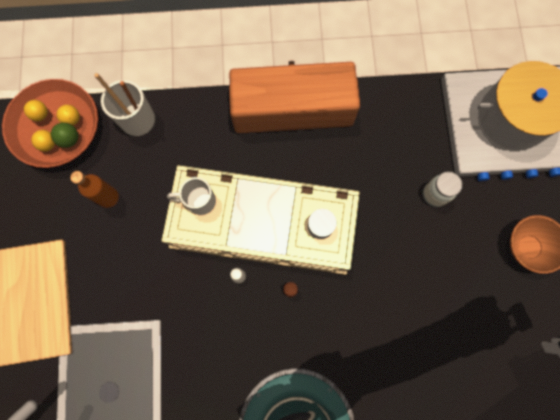

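```bash
cat > h.py <<'E'
from rig import *
import cv2,numpy as np
def cloud(n,d):
    c=calibration(n);K=c["mtx"];T=np.array(c["world_from_camera"])
    v,u=np.mgrid[:d.shape[0],:d.shape[1]]
    P=np.stack([(u-K[0][2])/K[0][0]*d,(v-K[1][2])/K[1][1]*d,d],-1)
    W=P@T[:3,:3].T+T[:3,3]; W[d<=0]=np.nan
    return W
def circ(W,m):
    p=W[m][:,:2].astype(np.float32)
    return cv2.minEnclosingCircle(p), p.mean(0), len(p)
E
python3 - <<'E'
from h import *
d=np.load("top0.npy");W=cloud("top",d);p=cv2.imread("pics/top0.png")
cv2.imwrite("pics/topz.png",cv2.resize(p[150:310,150:380],None,fx=3.4,fy=3.4,interpolation=cv2.INTER_CUBIC))
z=W[...,2]
for n in("top","scene"):
    Wn=cloud(n,np.load(n+"0.npy"));z=Wn[...,2];x=Wn[...,0];y=Wn[...,1]
    roi=(x>.35)&(x<.8)&(y<.32)&(y>-.3)
    m=(roi&(abs(z-.1)<.012)).astype(np.uint8)
    k,l,s,c=cv2.connectedComponentsWithStats(m)
    print(n,s[:,4])
    i=1+s[1:,4].argmax(); q=Wn[l==i]
    print("chest",cv2.minAreaRect(q[:,:2].astype(np.float32)*1000), np.median(q[:,2]))
    for nm,h in(("tin",.16),("mug",.185),("salt",.068),("pep",.076)):
        mm=(roi&(abs(z-h)<.006)).astype(np.uint8)
        k,l,s,c=cv2.connectedComponentsWithStats(mm)
        for i in range(1,k):
            if s[i,4]>15:
                q=Wn[l==i]; print(n,nm,s[i,4],np.round(c[i]),np.round(cv2.minEnclosingCircle(q[:,:2].astype(np.float32))[0],4),np.round(q.mean(0),4),cv2.minEnclosingCircle(q[:,:2].astype(np.float32))[1])
E
```

```text
top [221766    466  12616    346      5      1]
chest ((531.336669921875, 52.79438781738281), (474.04217529296875, 202.06149291992188), 77.76171875) 0.09829337435070451
top tin 51 [191. 187.] [0.5853 0.2066] [0.6018 0.2168 0.1602] 0.03335241600871086
top tin 39 [204. 205.] [0.565  0.1932] [0.5539 0.1862 0.1601] 0.03273790329694748
top tin 601 [322. 223.] [ 0.4936 -0.0933] [ 0.493  -0.0934  0.1589] 0.03379949554800987
top mug 177 [195. 192.] [0.5803 0.2036] [0.581  0.2034 0.1831] 0.03837571665644646
top salt 49 [340. 118.] [ 0.7967 -0.1781] [ 0.7946 -0.1753  0.068 ] 0.04008220508694649
top salt 172 [280. 122.] [ 0.7952 -0.0098] [ 0.7944 -0.012   0.0683] 0.12275385111570358
top salt 56 [196. 249.] [0.4622 0.2239] [0.4616 0.2254 0.0685] 0.05179077386856079
top salt 59 [254. 258.] [0.4289 0.0748] [0.4293 0.0763 0.0686] 0.049048516899347305
top salt 59 [312. 266.] [ 0.3985 -0.0674] [ 0.398  -0.0689  0.0687] 0.05299370735883713
top salt 80 [236. 274.] [0.3915 0.1258] [0.3912 0.1261 0.0654] 0.014150043949484825
top salt 42 [289. 285.] [ 0.3529 -0.0081] [ 0.3553 -0.0082  0.0695] 0.0141899343
[... 826 characters left out ...]
0443106889725
scene tin 77 [317. 215.] [0.5701 0.1994] [0.5578 0.1923 0.1605] 0.03078475221991539
scene tin 87 [315. 230.] [0.5982 0.2113] [0.6111 0.218  0.16  ] 0.03464500233530998
scene tin 22 [337. 233.] [0.5867 0.2695] [0.5873 0.2709 0.1597] 0.008909321390092373
scene mug 138 [317. 216.] [0.5836 0.2057] [0.5821 0.2068 0.1827] 0.040182359516620636
scene salt 34 [293. 182.] [ 0.352  -0.0063] [ 0.3582 -0.0048  0.0681] 0.015737349167466164
scene salt 487 [283. 245.] [0.5331 0.056 ] [0.6216 0.1243 0.068 ] 0.25541406869888306
scene salt 35 [324. 204.] [0.3961 0.1307] [0.3975 0.1312 0.0651] 0.014473187737166882
scene pep 492 [282. 243.] [0.535  0.0563] [0.6229 0.1227 0.0762] 0.25530871748924255
```

View pics/topz.png

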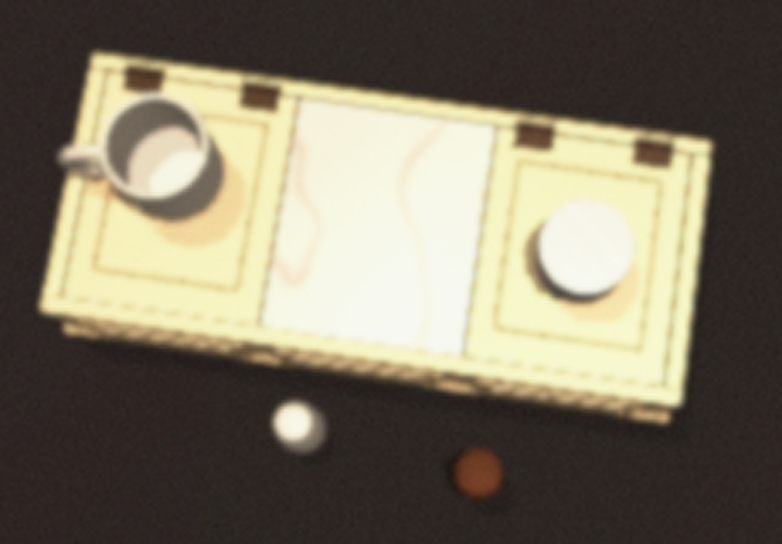

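```bash
cat >> h.py <<'E'
C=np.array([.532,.0535]);A=np.radians(-12.2)
X=np.array([np.cos(A),np.sin(A)]);Y=np.array([-np.sin(A),np.cos(A)])
def w(xc,yc,z): return [*(C+xc*X+yc*Y),z]
def c(p): p=np.array(p[:2])-C; return np.round([p@X,p@Y],4)
def st(t=""):
    o=sensors.observe(); print(t,round(o["clock"],2),c(o["eef_pos"]),np.round(o["eef_pos"],4),np.round(o["eef_rot"],1),"F",np.round(o["contact_force"],1))
E
python3 - <<'E'
from h import *
t=c([.4945,-.092]);print("tin",t)
for yaw in(77.8,-102.2):
    for p in (w(t[0],-.212,.27),w(t[0],-.212,.115),w(t[0],-.04,.115)):
        q=planner.solve_ik(p,[180,0,yaw]);print(yaw,None if q is None else np.round(q,1))
E
```

```text
tin [-0.0059 -0.1501]
77.8 [ 40.3   9.8 -29.4 103.9   5.2  67.7  -2.9]
77.8 [ 38.5  20.6 -29.  113.4  13.   49.1  -9.7]
77.8 [ 25.7  23.7 -37.5 111.4  18.3  50.9 -33.4]
-102.2 [ -44.5   17.3   70.9  106.2  -17.6   68.9 -160.1]
-102.2 [ -34.3   31.5   62.3  115.6  -34.8   54.  -145.9]
-102.2 [ 43.2  33.1 -62.1 110.9  35.   57.4 132.7]
```

```bash
python3 - <<'E'
from h import *
claw.clamp(10)
O=[180,0,77.8]; x0=-.0059
arm.reach(w(x0,-.212,.27),O); st("above")
arm.movel(w(x0,-.212,.115),O,feed=.1); st("down"); 
p,d=camera("top"); cv2.imwrite("pics/t1.png",cv2.resize(p[150:310,150:380],None,fx=3.4,fy=3.4))
p,d=camera("scene"); cv2.imwrite("pics/s1.png",cv2.resize(p[120:300,170:390],None,fx=3.4,fy=3.3))
print(sensors.observe()["grip_width"])
E
```

```text
above 3.42 [-0.0059 -0.2133] [ 0.4811 -0.1537  0.2697] [-180.    -0.    77.7] F [-0.3  0.3  0.2]
down 5.12 [-0.0056 -0.212 ] [ 0.4817 -0.1525  0.1154] [180.    0.   77.8] F [-0.1 -0.1  0.2]
0.0005571326105070732
```

View pics/s1.png

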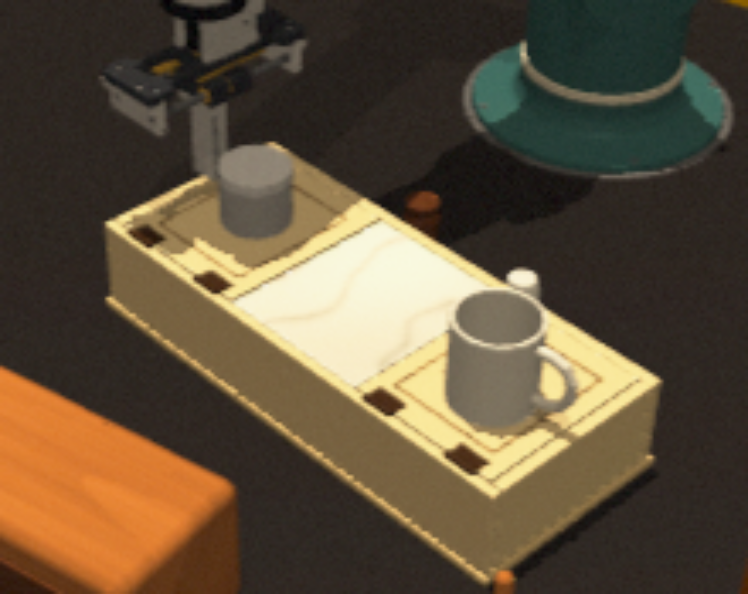

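View pics/t1.png

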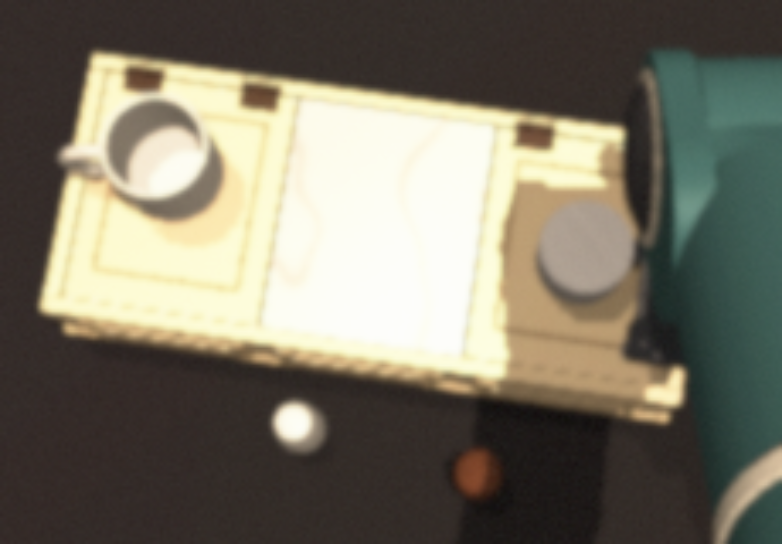

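The finger (scene zoom ~(210,150)) stands just outside the tin (255,190); the tin is untouched and the top view agrees. Now I'll push half way and check.

```bash
python3 - <<'E'
from h import *
O=[180,0,77.8]; x0=-.0059
arm.movel(w(x0,-.125,.115),O,feed=.05); st("mid")
p,d=camera("scene"); cv2.imwrite("pics/s2.png",cv2.resize(p[120:300,170:390],None,fx=3.4,fy=3.3))
W=cloud("scene",d);z=W[...,2]
m=(abs(z-.159)<.006);m[:,:225]=0;m[190:]=0;m[:150]=0;m[:,300:]=0
q=W[m][:,:2].astype(np.float32);print(c(cv2.minEnclosingCircle(q)[0]),cv2.minEnclosingCircle(q)[1],len(q))
E
```

```text
mid 7.12 [-0.0059 -0.1251] [ 0.4998 -0.0675  0.115 ] [-180.    -0.    77.8] F [ 0.2 -0.  -0.2]
[-0.0003 -0.0895] 0.04376404359936714 300
```

View pics/s2.png

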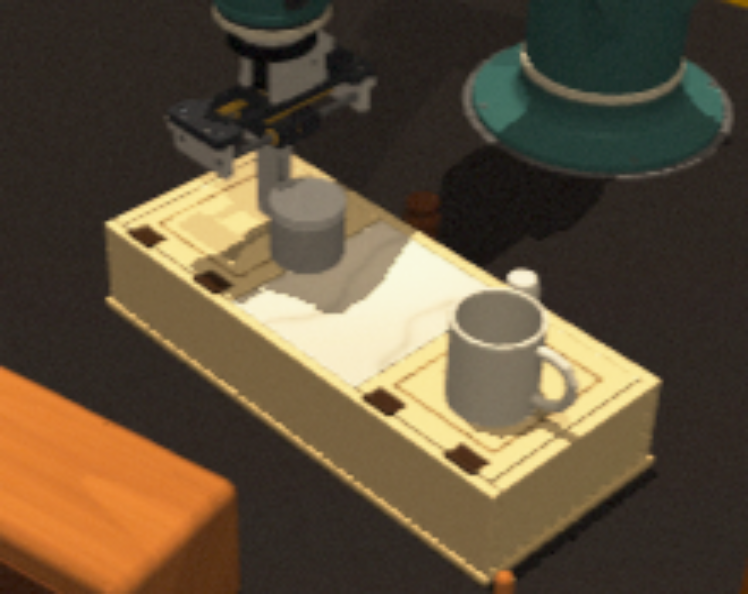

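The tin (308,225) moves upright, with the finger behind it. I'll push on to the slab, withdraw and look.

```bash
python3 - <<'E'
from h import *
O=[180,0,77.8]; x0=-.0059
arm.movel(w(x0,-.044,.115),O,feed=.05); st("end")
arm.movel(w(x0,-.075,.115),O,feed=.05)
arm.movel(w(x0-.02,-.11,.22),O,feed=.15)
arm.movel(w(-.062,-.150,.22),O,feed=.15); st("away")
p,d=camera("scene"); cv2.imwrite("pics/s3.png",cv2.resize(p[120:300,170:390],None,fx=3.4,fy=3.3))
W=cloud("scene",d);z=W[...,2]
m=((abs(z-.159)<.006)&(abs(W[...,0]-.53)<.06)&(abs(W[...,1]-.053)<.06))
q=W[m][:,:2].astype(np.float32);print(c(cv2.minEnclosingCircle(q)[0]),cv2.minEnclosingCircle(q)[1],len(q))
p,d=camera("top"); cv2.imwrite("pics/t3.png",cv2.resize(p[150:310,150:380],None,fx=3.4,fy=3.4))
E
```

```text
end 8.93 [-0.0059 -0.0442] [0.5169 0.0115 0.115 ] [180.    0.   77.8] F [ 0.2 -1.1 -0.9]
away 11.11 [-0.0617 -0.1496] [ 0.4401 -0.0797  0.2199] [180.   -0.   77.8] F [ 0.1 -0.7  0.1]
[-0.0022 -0.0012] 0.03561822697520256 281
```

View pics/s3.png

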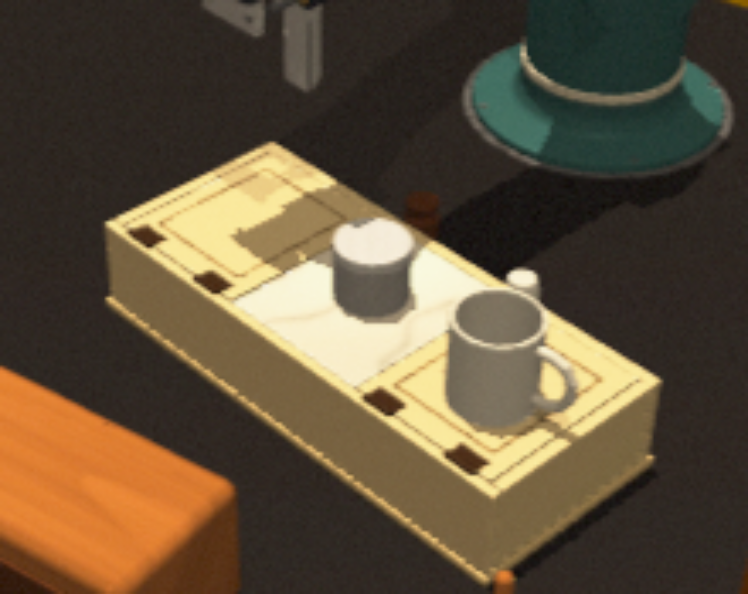

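View pics/t3.png

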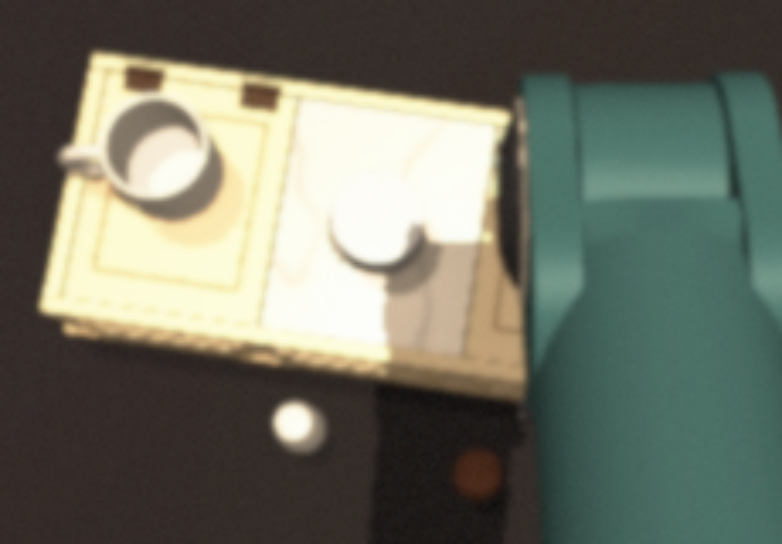

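The tin stands upright in the middle of the slab (top view (378,222); measured about 2 mm from the centre), and the mug has not moved. Next I'll press the right lid.

```bash
python3 - <<'E'
from h import *
O=[180,0,77.8]
arm.movel(w(-.062,-.15,.110),O,feed=.12); arm.hold(.1); st("near")
z=.102; n=0
while z>.0905:
    arm.movel(w(-.062,-.15,z),O,feed=.03); arm.hold(.1); st(f"{z:.4f}")
    f=sensors.observe()["contact_force"][2]
    if f>15: break
    z-=.0015
arm.movel(w(-.062,-.15,.25),O,feed=.12)
arm.movel(w(-.10,-.20,.30),O,feed=.15); arm.hold(.3); st("away")
p,d=camera("scene"); cv2.imwrite("pics/s4.png",cv2.resize(p[120:300,170:390],None,fx=3.4,fy=3.3))
W=cloud("scene",d);z=W[...,2]
m=((abs(z-.159)<.006)&(abs(W[...,0]-.53)<.06)&(abs(W[...,1]-.053)<.06))
q=W[m][:,:2].astype(np.float32);print(c(cv2.minEnclosingCircle(q)[0]),cv2.minEnclosingCircle(q)[1],len(q))
E
```

```text
near 12.38 [-0.0616 -0.15  ] [ 0.4401 -0.0801  0.1106] [179.9   0.   77.8] F [-0.1 -0.7  0.1]
0.1020 12.89 [-0.062 -0.15 ] [ 0.4397 -0.08    0.102 ] [180.   -0.   77.8] F [-0.3  1.2  0.1]
0.1005 13.24 [-0.062 -0.15 ] [ 0.4397 -0.08    0.1005] [-180.     0.    77.8] F [-1.8 -0.8 -0.8]
0.0990 13.59 [-0.062 -0.15 ] [ 0.4397 -0.08    0.0991] [180.    0.   77.8] F [-1.5  0.5  1.9]
0.0975 13.94 [-0.062 -0.15 ] [ 0.4397 -0.08    0.0975] [180.   -0.   77.8] F [ 0.  -0.2  2.7]
0.0960 14.29 [-0.0619 -0.15  ] [ 0.4398 -0.08    0.096 ] [180.   -0.   77.8] F [ 0.6 -0.8  3. ]
0.0945 14.64 [-0.0619 -0.15  ] [ 0.4398 -0.08    0.0945] [180.   -0.   77.8] F [ 1.2 -0.9  2.9]
0.0930 14.99 [-0.0618 -0.15  ] [ 0.4399 -0.0801  0.0934] [180.    0.   77.8] F [-2.1  0.5 13.6]
0.0915 15.34 [-0.0617 -0.15  ] [ 0.44   -0.0801  0.0923] [180.    0.   77.8] F [-6.   1.1 28.4]
away 17.8 [-0.1    -0.1996] [ 0.3921 -0.1205  0.2996] [-180.    -0.    77.8] F [-0.3 -0.6  0.6]
[-0.0045  0.0003] 0.03580750152468681 274
```

View pics/s4.png

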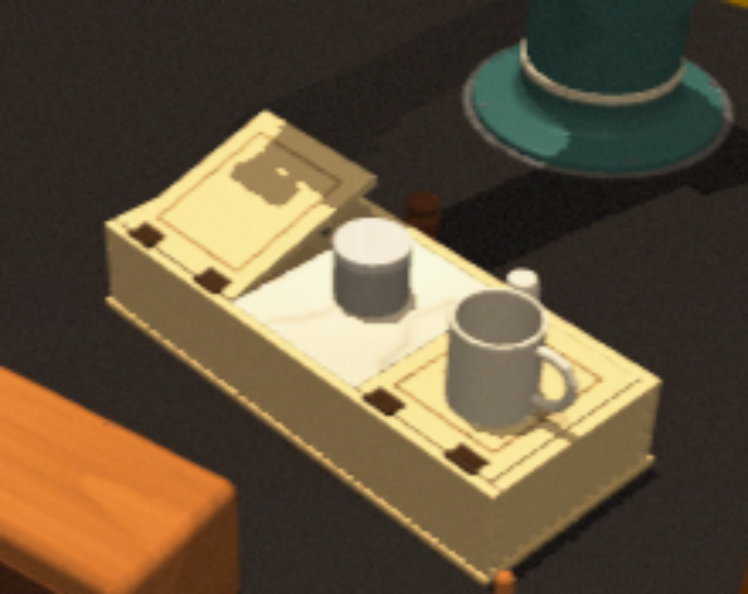

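The right lid is ajar (front corner at (375,180)). The tin (372,265) is upright on the slab, the mug (497,355) is unmoved, and the hand is clear, so I'm handing in.

```bash
python3 -c "
from rig import arm
arm.sign_off()"
```

```text
the job is handed in; nothing more can be done
```

The right lid, the one the tin stood on, is now ajar, and I handed the job in at about 18 s on the robot's clock. The sign-off gave no verdict.

- **Tin:** I pushed it about 150 mm sideways with the closed fingers onto the marble slab. My last measurement puts it upright and within about 5 mm of the slab's centre.
- **Right lid:** I pressed down 26 mm behind its front edge until it met its stop, at about 28 N, then withdrew upward. The last picture shows it sprung open. I judged the opening by eye and did not measure the angle.
- **Everything else:** The other lid is shut with the mug standing as before. The shakers I could see look untouched. I did not check the oil bottle and the jar again, as they were outside the cropped final picture.
- **Robot:** The hand was clear, at about 0.30 m height, with no contact force.

No check failed. The two cameras disagreed by about 3 to 5 mm on the cabinet's centre, which is well inside the allowed margins.

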